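Lap the cladding strips on the drip-test deck

TASK

Lap the two loose off-white cladding strips on the sloping test board above the strip that is already screwed down, like shingles. First slide the loose strip that lies skewed on the board down the slope, without lifting it off, until its lower long edge is level with the middle pair of pointers on the side rails and runs square across the board. Then take the other strip from the two wooden bearers and lay it over the upper edge of that one, its lower long edge square at the upper pair of pointers; both must lie flat in their laps between the rails, and the bottle, beaker and dish be left standing where they are.

Things in the scene. Friction and masses are not known exactly. Their poses are not given: they have to be found in the camera images.
- board: the fixed plywood test board, rising away from the robot at 20 degrees. Origin on its surface midway between the side rails at the lowest pointers; x up the slope along the surface, y left across it, z square out of it. Surface from x = -22 to +200 mm. Aluminium side rails: inner faces at y = +-92 mm, 22 mm high; pairs of dark steel pointers on them (30 mm high) at x = 0, 36 and 72 mm.
- starter_centre (a point): centre of the starter strip (same size as the loose ones, 66 x 160 x 7 mm), screwed to the board at the lowest pointers. Its upper edge is down on the board, its lower edge raised 13 mm on a fillet, so it leans 0.196 rad flatter than the board (9 degrees from level). Axes as the board's.
- line_1 (a point): point on the board surface midway between the middle pointers (x = 36 mm): line for the lower edge of the strip that starts on the board. Axes as the board's. A well lapped strip lies parallel to the starter, upper edge on the board, lower part on the strip below: its centre is 33.0 mm up the slope from its line and 9.8 mm square out from the board.
- line_2 (a point): point on the board surface midway between the upper pointers (x = 72 mm): line for the lower edge of the strip that starts on the bearers. Axes as the board's. Exposure is 36 mm and lap 30 mm. Friction (about 0.6) holds a strip wherever it is left on the slope.
- strip_mid_centre (a point): the loose strip that starts on the board, some 10 to 25 mm too high and skewed, its lower part already on the starter strip, its upper edge on the board with the free board above: plain off-white fibre-cement, 160 x 66 x 7 mm, 0.14 kg, the same either way round. This point is its centre (half-way up); x runs across its 66 mm width, y along its 160 mm length, z out of its upper face.
- strip_top_centre (a point): the loose strip that starts flat on the bearers: plain off-white fibre-cement, 160 x 66 x 7 mm, 0.14 kg, the same either way round. This point is its centre (half-way up); x runs across its 66 mm width, y along its 160 mm length, z out of its upper face.
- bearers: two fixed wooden blocks on the bench that carry the second strip near its ends, 16 mm high, each 56 mm (x) by 18 mm (y), centred at y = +-58 mm of this origin, which lies on the bench midway between them; between them the strip's long edges are free above the bench.
- reagent: bystander: white plastic reagent bottle with a blue cap, 60 mm diameter, 120 mm high; origin at the centre of its underside.
- beaker: bystander: small clear beaker, 55 mm diameter, 71 mm high; origin at the centre of its underside.
- petri: bystander: two stacked petri dishes, 59 mm diameter, 30 mm high; origin at the centre of their underside.

How it is judged:
On the way, in this order (a step that is already met when the one before it is completed fails the run):
1. the strip on the board has been slid to the middle pointers (within 5 mm) and is square (within 0.06 rad), while the other is still off the board (x of strip_mid_centre in the frame of board between 0.064 and 0.074 m and z of strip_mid_centre in the frame of board between 0.006 and 0.0145 m and angle between the y axis of strip_mid_centre and the y axis of board, either way round below 0.06 rad and y of strip_mid_centre in the frame of board between -0.016 and 0.016 m and distance between strip_top_centre and line_2 above 0.1 m), for 0.2 s.
2. the other strip lies lapped over it at the upper pointers (within 5 mm), square (within 0.06 rad) (x of strip_top_centre in the frame of board between 0.1 and 0.11 m and z of strip_top_centre in the frame of board between 0.006 and 0.0145 m and angle between the y axis of strip_top_centre and the y axis of board, either way round below 0.06 rad and y of strip_top_centre in the frame of board between -0.016 and 0.016 m), for 0.2 s.
At the end, for the whole second after the job is handed in: Both strips rest on the board between the rails, each lower edge within 5 mm of its own pair of pointers (the first strip at the middle pair, the second at the upper pair) and within 0.06 rad of square, lying flat in its lap (centre 6 to 14.5 mm out from the board surface), at rest (all of step 2 and x of strip_mid_centre in the frame of board between 0.064 and 0.074 m and z of strip_mid_centre in the frame of board between 0.006 and 0.0145 m and angle between the y axis of strip_mid_centre and the y axis of board, either way round below 0.06 rad and y of strip_mid_centre in the frame of board between -0.016 and 0.016 m and linear speed of each of strip_mid, strip_top below 0.01 m/s and angular speed of each of strip_mid, strip_top below 0.1 rad/s); the robot touches nothing.
It fails at once if the strip that starts on the board is lifted off it (centre more than 35 mm out from the board) (z of strip_mid_centre in the frame of board above 0.035 m).
It fails at once if the bottle is moved more than 25 mm or tipped (distance of reagent from where it was at the start of the episode above 0.025 m or angle between reagent's own z axis and vertical above 0.3 rad).
It fails at once if the beaker is moved more than 25 mm or tipped (distance of beaker from where it was at the start of the episode above 0.025 m or angle between beaker's own z axis and vertical above 0.3 rad).
It fails at once if the dish is moved more than 25 mm or tipped (distance of petri from where it was at the start of the episode above 0.025 m or angle between petri's own z axis and vertical above 0.3 rad).
It also fails if it takes over 64 s, if anything falls off the work surface, if the arm or the gripper's body presses on something with over 40 N, if the wrist force passes 120 N, or if a joint passes its speed limit or range.

ROBOT

A 7-joint arm with a two-finger parallel gripper is mounted at the origin on a cart in front of the work surface, level with it; the furniture and walls round the work are solid. World frame = base frame: x ahead of the robot, y to its left, z up, the work surface at z = 0. Lengths are in m, angles in rad, forces in N, time in s.
With the tool pointing down it reaches from about 0.425 to 0.875 m from the base axis. Payload 4.7 kg.
Tool frame: the origin (TCP) lies at the very end of the fingers, on their centre line; the grasp point (between the pads) lies 19 mm behind it (ctrl.grasp_offset is the distance from the TCP to the grasp point, in m); z points along the fingers, y is the direction in which the jaws open and shut (so a half turn about z gives the same grasp; the last joint's range is limited). The gripper opens to 87 mm and grips with 3 to 60 N. Pads are 19 mm wide; open, the fingers measure 117 mm over their backs; the gripper's body (75 mm by 190 mm) begins 51 mm behind the grasp point.
Start: joints at [-1.088, 0.321, -0.07, 1.45, 0.023, 1.371, -0.057], TCP at [0.294, 0.58, 0.223] pointing down, gripper open.
Joint ranges: [-2.86, 2.86], [-0.3, 2.09], [-1.38, 1.24], [0.06, 2.45], [-1.56, 4.7], [0.09, 2.05], [-2.69, 2.69]. Speed limits (rad/s): [2.57, 2.57, 3.14, 3.14, 3.14, 3.14, 3.14].

INTERFACE

Orientations are given as a rotation vector (axis times angle).
In Python, from bench import ctrl gives the robot as it stands.
- The arm moves only by the shell command python3 -m creep 'ROWS' [FORCE]. ROWS is JSON, a list that holds one entry, the list of rows, each a list of 7 numbers: the opening, from 0 (shut) to 1 (fully open), then the shift along the tool's x, y, z in mm, then the turn, a rotation vector about the tool's x, y, z in rad. In form: [[[grip, dx, dy, dz, rx, ry, rz], ...]]. A call has 1 to 5 rows; each row is the pose to reach, as a shift and turn from the pose commanded when the call began, along the tool's axes at that moment; what a row does not reach only later rows make up. A row lasts 1/10 s, in which the tool goes at most 50 mm and 8.59 degrees, less where a joint would pass 70% of its speed; a pose out of reach is approached as far as the arm can. A call with a gripper value outside its range is refused whole. The fingers move at their own pace and stop on an object; FORCE is the grip in N (left out, the last holds). Time passes only in rows, so rows that repeat a pose let the fingers close. It gives the time, the measured TCP pose, the force and the opening at its end, in the units of the state.
- ctrl.get_state(): the state, without advancing time (a new reading comes with each control period).
- ctrl.get_image(name): name is "side" or "top" or "wrist"; returns the picture (480x640x3 uint8, red, green, blue); there is no depth.
- ctrl.camera_params(name): a dict with "K" (3x3 intrinsics, pixels), "k1" (the pictures are not rectified: a ray, as slopes to the right and down, at radius r is drawn at 1 + k1 r^2 times it, then the intrinsics apply), "pose" (4x4, takes a point from camera to world coordinates). Camera axes: x right, y down, z forward; pixel columns grow to the right and rows downward; lengths in m; the calibration is good to about 2 mm. A picture is of the moment at which its call begins: read the wrist's pose just before it. camera_params takes no time and is no camera call; for the wrist camera it gives the pose at the moment of the call.
- ctrl.close_job(): hands the job in, once; it reports no verdict.
The state is a dict: "time": time; "joint_positions": joint angles; "qd": joint speeds; "joint_torque": joint torques, N m; "position": TCP position; "tool_rot": TCP orientation; "ft_force": force on the tool from outside, world axes, zero at the start; "torque": the same for the moment, N m; "grip_width": opening from 0.0 (shut) to 1.0 (fully open).
Only numpy, scipy, OpenCV 4.12 (cv2) and the standard library are available. Lean on these libraries where they do the work, as an engineer would, in place of code of your own. Each camera call takes 0.05 s, during which the arm holds its last target. There are 200 camera calls.

## Working session

There is one attempt and no reset: what is moved stays moved. The work goes in short steps, Python scripts to look and compute and a shell command to move; the robot and the scene stay as the last step left them, time stands still between calls to the robot, and variables do not carry over. Pictures are saved under pics/ and viewed, about 8 in all and at most 12, crops included, and the job is handed in when it is done.

```bash
ls; mkdir -p pics; python3 - <<'E'
from bench import ctrl
import cv2,numpy as np
s=ctrl.get_state();print(s)
for n in("side","top","wrist"):
    p=ctrl.camera_params(n);print(n,p)
    cv2.imwrite(f"pics/{n}0.png",ctrl.get_image(n)[:,:,::-1])
E
```

```text
pics
{'time': 0.0, 'joint_positions': array([-1.08788514,  0.32185128, -0.07006976,  1.45167244,  0.02260747,
        1.37078184, -0.05685487]), 'qd': array([ 0.00098923,  0.00156582, -0.00118652,  0.0004898 , -0.00049684,
        0.00148286,  0.00302041]), 'joint_torque': array([ 1.76070921e-04, -4.91286206e+01, -4.04068977e-01, -3.12524056e+01,
       -6.39024074e-02,  4.38190112e-02,  1.87051978e-04]), 'position': array([0.29349428, 0.57935168, 0.22144431]), 'tool_rot': array([-7.29506067e-01, -3.05536856e+00,  2.97758434e-03]), 'ft_force': array([ 0.46821621, -0.41971917, -0.38801891]), 'torque': array([ 0.00698764, -0.00842616,  0.01170867]), 'grip_width': 0.9982207389476032}
side {'K': array([[622.58636755,   0.        , 320.3246674 ],
       [  0.        , 622.58636755, 246.38696877],
       [  0.        ,   0.        ,   1.        ]]), 'k1': -0.12311433810662191, 'pose': array([[ 0.99588426, -0.02390464,  0.08742488,  0.43001086],
       [-0.09007101, -0.36838809,  0.92529856, -1.52044289],
       [ 0.01008735, -0.92936472, -0.36902501,  0.69004586],
       [ 0.        ,  0. 
[... 329 characters left out ...]
  [-9.99774195e-01,  1.88411416e-02,  9.82703092e-03,
         2.07512704e-04],
       [-1.17801368e-02, -1.06524695e-01, -9.94240272e-01,
         1.44356780e+00],
       [ 0.00000000e+00,  0.00000000e+00,  0.00000000e+00,
         1.00000000e+00]])}
wrist {'K': array([[362.27708476,   0.        , 319.59764494],
       [  0.        , 362.27708476, 231.51447863],
       [  0.        ,   0.        ,   1.        ]]), 'k1': 0.002696135422784098, 'pose': array([[ 0.45119077,  0.86615525,  0.21494644,  0.23403404],
       [ 0.89242523, -0.43736053, -0.1108737 ,  0.60915829],
       [-0.00202475,  0.24184882, -0.97031183,  0.38516864],
       [ 0.        ,  0.        ,  0.        ,  1.        ]])}
```

View pics/top0.png

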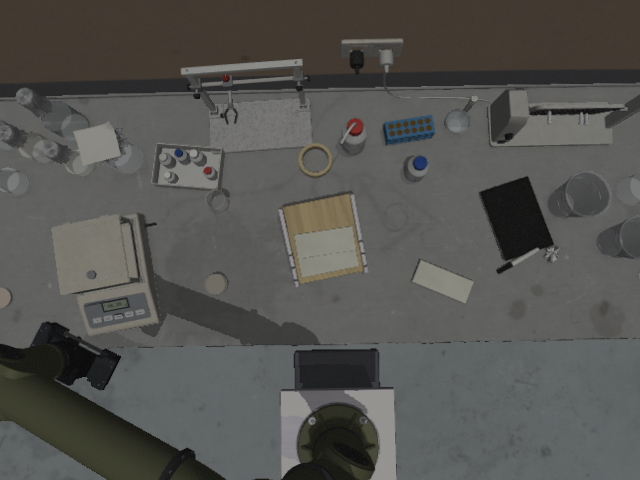

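View pics/side0.png

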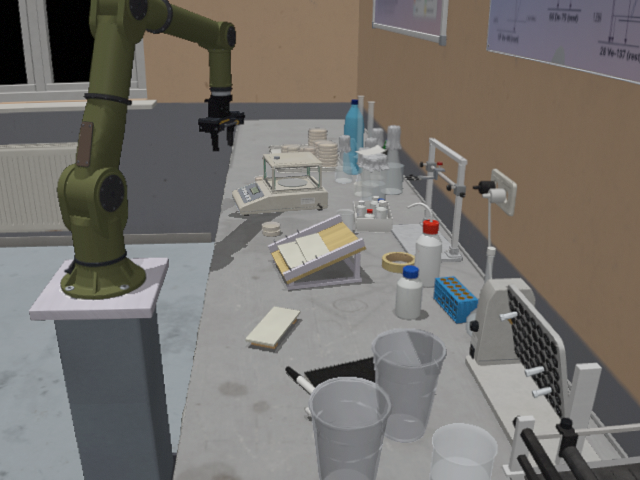

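```bash
cat > h.py <<'E'
from bench import ctrl
import numpy as np, cv2
from scipy.spatial.transform import Rotation as R
from scipy.optimize import least_squares
def dist(p): return np.array([p["k1"],0,0,0,0.])
def ray(p,uv):
    n=cv2.undistortPoints(np.array(uv,float).reshape(-1,1,2),p["K"],dist(p)).reshape(-1,2)
    d=np.c_[n,np.ones(len(n))]@p["pose"][:3,:3].T
    return p["pose"][:3,3],d
def on_z(p,uv,z=0):
    o,d=ray(p,uv); return o+d*((z-o[2])/d[:,2])[:,None]
def proj(p,X):
    T=np.linalg.inv(p["pose"])
    return cv2.projectPoints(np.atleast_2d(X)@T[:3,:3].T+T[:3,3],np.zeros(3),np.zeros(3),p["K"],dist(p))[0].reshape(-1,2)
def tool():
    s=ctrl.get_state(); return np.array(s["position"]),R.from_rotvec(s["tool_rot"])
def togo(pos,rot=None):
    "shift (mm) and turn in the tool's axes from the measured pose"
    p,r=tool(); print("shift",np.round(r.inv().apply(np.array(pos)-p)*1e3,1),"turn",np.round((r.inv()*rot).as_rotvec(),3) if rot is not None else "")
E
python3 - <<'E'
from h import *
p=ctrl.camera_params("top")
print(on_z(p,[[418,261],[473,275],[468,302],[413,287]],.023))
print(on_z(p,[[297,286],[366,270]],.02)); print(on_z(p,[[281,207],[353,193]],.1))
print("bottle",on_z(p,[[418,170]],.06),"beaker,petri",on_z(p,[[217,200],[216,284]],.02))
c=cv2.resize(cv2.imread("pics/top0.png")[180:310,260:490],None,fx=3.4,fy=3.4,interpolation=cv2.INTER_CUBIC);cv2.imwrite("pics/topc.png",c)
p,r=tool();print(p,r.as_matrix())
E
```

```text
[[ 0.50430424 -0.23704521  0.023     ]
 [ 0.46215063 -0.38977788  0.023     ]
 [ 0.38741651 -0.37234911  0.023     ]
 [ 0.43193751 -0.22048011  0.023     ]]
[[ 0.4405957   0.1039686   0.02      ]
 [ 0.48190246 -0.09060016  0.02      ]]
[[ 0.65263244  0.13890117  0.1       ]
 [ 0.68701336 -0.0557878   0.1       ]]
bottle [[ 0.75618977 -0.24026782  0.06      ]] beaker,petri [[0.68970518 0.33081333 0.02      ]
 [0.45004819 0.33230183 0.02      ]]
[0.29354163 0.57946847 0.22169207] [[-8.92135074e-01  4.51768407e-01 -5.62039573e-04]
 [ 4.51768738e-01  8.92133986e-01 -1.39972481e-03]
 [-1.30936842e-04 -1.50265550e-03 -9.99998862e-01]]
```

View pics/topc.png

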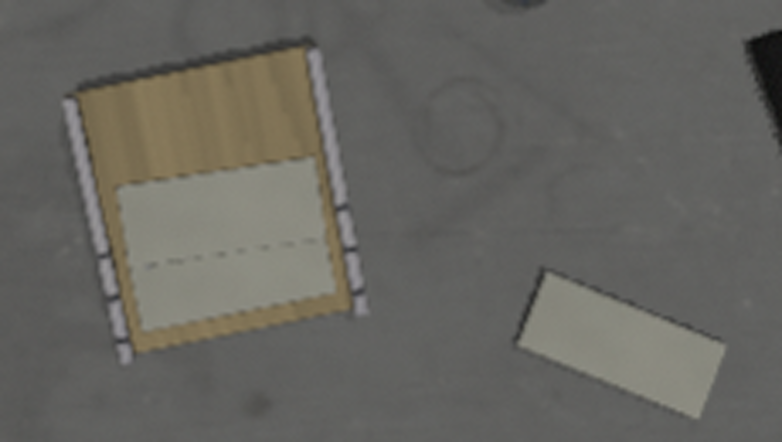

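```bash
cat >> h.py <<'E'
def board(x0,y0,z0,yaw,tilt=np.radians(20)):
    T=np.eye(4);T[:3,:3]=(R.from_euler("z",yaw)*R.from_euler("y",-tilt)).as_matrix();T[:3,3]=x0,y0,z0;return T
FLIP=np.diag([-1,1,-1.])   # tool x down-slope, y = board y, z into board
def tr(T,X): return np.atleast_2d(X)@T[:3,:3].T+T[:3,3]
E
python3 - <<'E'
from h import *
B=board(.461+.02*1,.007+.004,.02+.0075,.19);r=R.from_matrix(B[:3,:3]@FLIP)
togo(tr(B,[.13,0,.1])[0]+[0,0,.06],r)
E
```

```text
shift [-493.6 -368.6   -3.6] turn [-0.116 -0.337 -0.652]
```

```bash
python3 -m creep '[[[1,-40,-30,-25,0,0,-0.14],[1,-80,-60,-40,0,0,-0.28],[1,-120,-90,-50,0,0,-0.42],[1,-160,-120,-50,0,0,-0.55],[1,-200,-150,-50,0,0,-0.65]]]'
python3 - <<'E'
from h import *
B=board(.461+.02*1,.007+.004,.02+.0075,.19);r=R.from_matrix(B[:3,:3]@FLIP)
togo(tr(B,[.13,0,.1])[0]+[0,0,.03],r)
E
```

```text
time: 0.65
position: [0.4012, 0.3618, 0.273]
tool_rot: [-0.292, 3.127, 0.001]
ft_force: [0.4, -0.2, -0.3]
grip_width: 0.995
shift [-101.4 -359.3   77. ] turn [-0.    -0.348 -0.004]
```

```bash
python3 -m creep '[[[1,-13,-47,5,0,0,0],[1,-26,-94,10,0,0,0],[1,-39,-141,15,0,0,0],[1,-52,-188,20,0,0,0],[1,-65,-235,30,0,0,0]]]'
python3 -m creep '[[[1,-12,-40,10,0,-0.12,0],[1,-24,-80,25,0,-0.24,0],[1,-36,-124,45,0,-0.348,0],[1,-36,-124,45,0,-0.348,0],[1,-36,-124,45,0,-0.348,0]]]'
python3 - <<'E'
from h import *
import pickle
p=ctrl.camera_params("wrist");im=ctrl.get_image("wrist");pickle.dump(p,open("w1.pkl","wb"))
cv2.imwrite("pics/w1.png",im[:,:,::-1])
E
```

```text
time: 1.15
position: [0.5076, 0.1424, 0.2429]
tool_rot: [-0.284, 3.127, 0.001]
ft_force: [-0.1, 0.0, 0.7]
grip_width: 0.998
time: 1.65
position: [0.5634, 0.0272, 0.1965]
tool_rot: [-0.249, 2.785, 0.045]
ft_force: [-0.1, -0.3, 0.4]
grip_width: 0.997
```

View pics/w1.png

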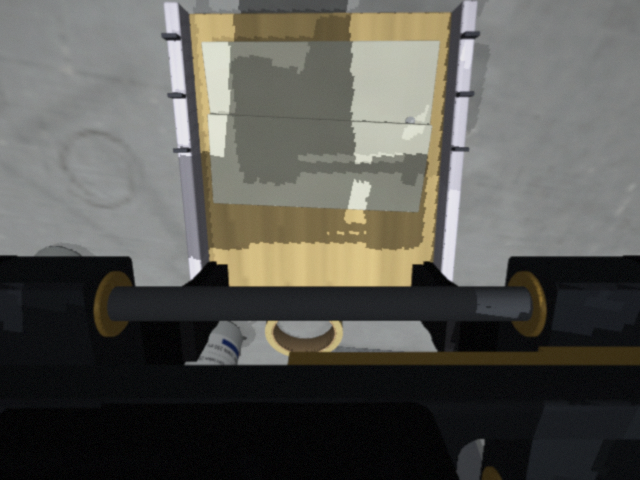

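```bash
python3 - <<'E'
import cv2,numpy as np
c=cv2.imread("pics/w1.png")[0:230,155:485]
c=cv2.resize(c,None,fx=2.4,fy=2.4,interpolation=cv2.INTER_CUBIC);c=np.clip(255*(c/255.)**.7,0,255).astype(np.uint8);cv2.imwrite("pics/w1c.png",c)
E
```

```text
(no output)
```

View pics/w1c.png

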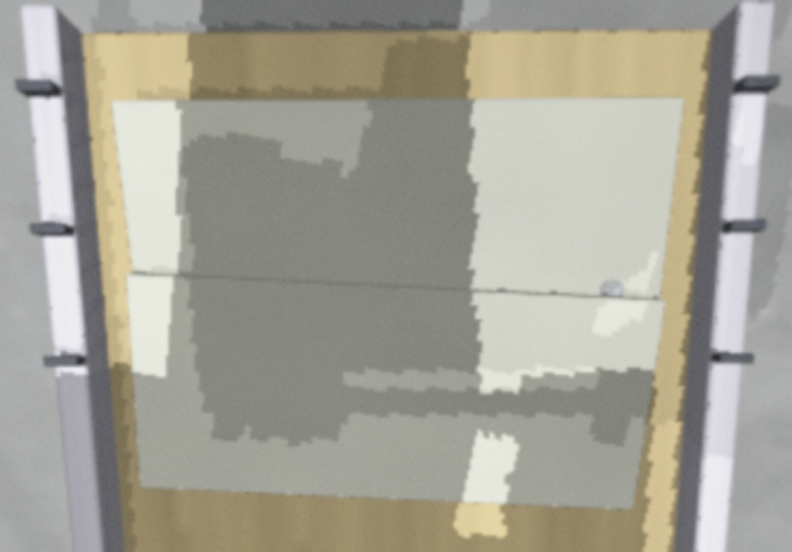

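```bash
cat > fit.py <<'E'
from h import *
import pickle
p=pickle.load(open("w1.pkl","rb"))
z=lambda a:np.array(a,float)/2.4+[155,0]
uv=z([[112,101],[683,97],[82,34],[711,30]])
X=np.array([[.0013,-.08,.0197],[.0013,.08,.0197],[-.022,-.092,0],[-.022,.092,0]])
pt=z([[60,88],[735,84],[73,229],[722,226],[84,361],[712,357]])
rl=z([[122,552],[679,552]])
def f(q,full=False):
    B=board(*q[:4])
    P=np.array([[x,s*q[4],.030] for x in(0,.036,.072) for s in(-1,1)])
    r=[(proj(p,tr(B,X))-uv), (proj(p,tr(B,P))-pt)]
    L=np.array([[q[5],-.092,0],[q[6],.092,0]])
    r.append(proj(p,tr(B,L))-rl)
    return [np.round(a,1) for a in r] if full else np.concatenate(r).ravel()
s=least_squares(f,[.481,.011,.028,.19,.095,.15,.15],x_scale=.01,loss="soft_l1")
B=board(*s.x[:4])
if __name__=="__main__":
    print(s.x);[print(a.tolist()) for a in f(s.x,True)]
    pickle.dump(B,open("B.pkl","wb"))
    m=z([[129,272],[663,299],[632,508],[139,487]])  # LL(-y) LR UR UL top-face corners
    c=np.array([[-.033,-.08,.0035],[-.033,.08,.0035],[.033,.08,.0035],[.033,-.08,.0035]])
    def g(q):
        # centre x,y,yaw in board, tilt .196, z free
        r=R.from_euler("ZY",[q[2],.196+q[4]]).as_matrix()
        return (proj(p,tr(B,c@r.T+[q[0],q[1],q[3]]))-m).ravel()
    t=least_squares(g,[.085,0,0,.0098,0],x_scale=.01);print(t.x,np.round(t.fun,1))
    print("UR,UL board",tr(np.linalg.inv(B),0*c[:1]),)
E
python3 fit.py
```

```text
[0.48176628 0.01323129 0.03730241 0.18401087 0.08986887 0.13498639
 0.1359314 ]
[[-1.0, 0.3], [0.6, 0.5], [0.6, -0.5], [-0.5, -0.4]]
[[-0.0, -0.8], [-0.2, -0.8], [-0.1, 0.2], [0.3, -0.1], [0.3, 0.7], [0.0, 1.0]]
[[1.7, -0.1], [-3.2, -0.1]]
[ 0.08265995 -0.00206941 -0.05211481  0.00643308 -0.09705046] [-0.2  0.1 -0.2 -0.3  0.1  0.5  0.4 -0.3]
UR,UL board [[-0.46010256  0.07514288  0.12776724]]
```

```bash
cat >> h.py <<'E'
def st():
    import pickle
    B=pickle.load(open("B.pkl","rb"));p,r=tool()
    print("tcp in board mm",np.round(tr(np.linalg.inv(B),p)*1e3,1),"f board",np.round(B[:3,:3].T@ctrl.get_state()["ft_force"],1))
    return B
E
python3 - <<'E'
from h import *
B=st();r=R.from_matrix(B[:3,:3]@FLIP)
togo(tr(B,[.145,0,.02])[0],r);togo(tr(B,[.145,0,.004])[0],r)
E
```

```text
tcp in board mm [[134.    0.3 122. ]] f board [-0.8  1.1  0.1]
shift [-11.1  -0.2 102. ] turn [-0.    -0.001 -0.003]
shift [-11.1  -0.2 118. ] turn [-0.    -0.001 -0.003]
```

```bash
python3 -m creep '[[[1,-5,0,45,0,0,-0.003],[1,-11,0,85,0,0,-0.003],[1,-11,0,102,0,0,-0.003],[1,-11,0,108,0,0,-0.003],[1,-11,0,112,0,0,-0.003]]]'
python3 -c "
from h import *
st()"
python3 -m creep '[[[1,0,0,1.5,0,0,0],[1,0,0,3,0,0,0],[1,0,0,3,0,0,0]]]'
python3 -c "
from h import *
st()"
```

```text
time: 2.2
position: [0.613, 0.039, 0.0962]
tool_rot: [-0.26, 2.782, 0.044]
ft_force: [0.4, -0.3, 0.2]
grip_width: 0.996
tcp in board mm [[145.8   1.3   9.6]] f board [ 0.3 -0.3  0. ]
time: 2.5
position: [0.6137, 0.0378, 0.0942]
tool_rot: [-0.257, 2.781, 0.044]
ft_force: [-0.7, -0.4, 0.6]
grip_width: 1.001
tcp in board mm [[145.6  -0.    7.6]] f board [-0.5 -0.3  0.8]
```

```bash
for i in 1 2; do python3 -m creep '[[[1,0,0,1,0,0,0],[1,0,0,2,0,0,0],[1,0,0,2,0,0,0]]]' >/dev/null
python3 -c "
from h import *
st()"; done
```

```text
tcp in board mm [[ 1.448e+02 -1.000e-01  4.900e+00]] f board [0.  0.8 0.4]
tcp in board mm [[ 1.446e+02 -1.000e-01  2.600e+00]] f board [-0.2 -0.2  0.1]
```

```bash
python3 -m creep '[[[1,0,0,1,0,0,0],[1,0,0,1.5,0,0,0],[1,0,0,1.5,0,0,0]]]'
python3 -c "
from h import *
st()"
```

```text
time: 3.4
position: [0.6151, 0.038, 0.0879]
tool_rot: [-0.257, 2.783, 0.044]
ft_force: [-1.3, -0.5, -0.2]
grip_width: 1.003
tcp in board mm [[ 1.447e+02 -1.000e-01  1.200e+00]] f board [-1.4 -0.3  0.3]
```

```bash
python3 -m creep '[[[1,4,0,0,0,0,0],[1,8,0,0,0,0,0],[1,11,0,0,0,0,0],[1,14,0,0,0,0,0],[1,14,0,0,0,0,0]]]' | tail -2
python3 -c "
from h import *
st()"
python3 -m creep '[[[1,2,0,0,0,0,0],[1,4,0,0,0,0,0],[1,6,0,0,0,0,0],[1,8,0,0,0,0,0],[1,8,0,0,0,0,0]]]' | tail -2
python3 - <<'E'
from h import *
import pickle
st()
p=ctrl.camera_params("wrist");im=ctrl.get_image("wrist");pickle.dump(p,open("w2.pkl","wb"))
cv2.imwrite("pics/w2.png",im[:,:,::-1])
E
```

```text
ft_force: [0.5, 0.2, -0.7]
grip_width: 1.0
tcp in board mm [[ 1.302e+02 -1.000e-01  1.300e+00]] f board [ 0.2  0.1 -0.9]
ft_force: [0.4, 0.2, 0.5]
grip_width: 0.999
tcp in board mm [[ 1.225e+02 -1.000e-01  1.300e+00]] f board [0.6 0.1 0.3]
```

View pics/w2.png

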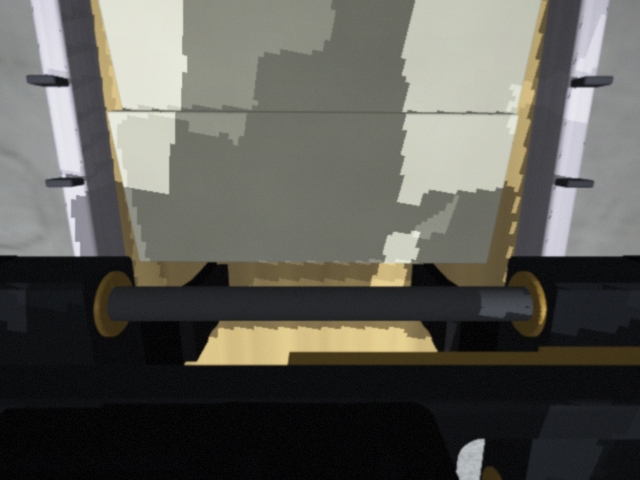

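```bash
cat > mid.py <<'E'
from h import *
import pickle,sys
def mid(pk,corners,pts,yp=.0899,width=.16):
    """lower top-face corners (-y,+y) -> centre x,y,yaw in board (strip 'mid' seated); pts: pointers 36-,36+,72-,72+"""
    p=pickle.load(open(pk,"rb"));B=pickle.load(open("B.pkl","rb"))
    P=np.array([[x,s*yp,.03] for x in(.036,.072) for s in(-1,1)])
    # in-plane correction of the board from the pointers in this very picture
    def BB(q):
        C=np.eye(4);C[:3,:3]=R.from_euler("z",q[2]).as_matrix();C[:2,3]=q[:2];C[2,3]=q[3];return B@C
    s=least_squares(lambda q:(proj(p,tr(BB(q),P))-pts).ravel(),[0,0,0,0.],x_scale=.01)
    print("board corr mm",np.round(s.x*1e3,1),"res",np.round(s.fun,1))
    o,d=ray(p,corners);out={}
    for name,C in(("asfit",B),("corr",BB(s.x))):
        I=np.linalg.inv(C);oo=tr(I,o)[0];dd=d@C[:3,:3]
        for zz in(.0177,.0197):
            X=oo+dd*((zz-oo[2])/dd[:,2])[:,None]
            print(name,zz,np.round(X*1e3,1).tolist(),"cx",round((X[:,0].mean()+.0317)*1e3,1),"yaw",round(-np.arctan2(X[1,0]-X[0,0],X[1,1]-X[0,1]),3))
E
python3 - <<'E'
from mid import *
st()
mid("w2.pkl",[[107,110.5],[518,114]],np.array([[68,81],[572,81],[83,182],[556,183.]]))
E
```

```text
tcp in board mm [[ 1.226e+02 -1.000e-01  1.300e+00]] f board [ 0.4  0.2 -0.6]
board corr mm [-0.5 -0.1 -0.3 -3.3] res [-0.4 -0.2  0.   0.3  0.4  0.2 -0.  -0.3]
asfit 0.0177 [[44.9, -82.4, 17.7], [46.0, 76.7, 17.7]] cx 77.1 yaw -0.007
asfit 0.0197 [[45.0, -81.3, 19.7], [46.2, 75.7, 19.7]] cx 77.3 yaw -0.007
corr 0.0177 [[45.1, -84.2, 17.7], [46.2, 78.6, 17.7]] cx 77.3 yaw -0.007
corr 0.0197 [[45.2, -83.0, 19.7], [46.4, 77.5, 19.7]] cx 77.5 yaw -0.007
```

```bash
python3 -m creep '[[[1,2,0,0,0,0,0],[1,4,0,0,0,0,0],[1,6,0,0,0,0,0],[1,8,0,0,0,0,0],[1,8.3,0,0,0,0,0]]]' | tail -2
python3 -m creep '[[[1,0,0,0,0,0,0],[1,-6,0,0,0,0,0],[1,-12,0,-5,0,0,0],[1,-12,0,-45,0,0,0],[1,0,0,-80,0,0,0]]]' | tail -2
python3 - <<'E'
from h import *
import pickle
st()
p=ctrl.camera_params("wrist");im=ctrl.get_image("wrist");pickle.dump(p,open("w3.pkl","wb"))
cv2.imwrite("pics/w3.png",cv2.resize(im[0:270,80:560,::-1],None,fx=1.66,fy=1.66,interpolation=cv2.INTER_CUBIC))
E
```

```text
ft_force: [1.3, 0.3, 0.5]
grip_width: 1.0
ft_force: [-0.1, 0.1, 1.0]
grip_width: 1.002
tcp in board mm [[116.3  -0.2  82.6]] f board [0.2 0.1 1. ]
```

View pics/w3.png

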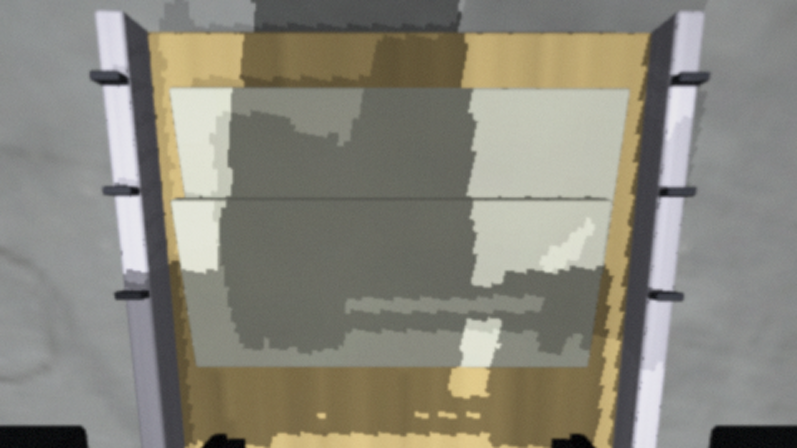

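```bash
python3 - <<'E'
from mid import *
z=lambda a:np.array(a,float)/1.66+[80,0]
mid("w3.pkl",z([[173,199],[611,200]]),z([[138,190],[660,190],[148,295],[649,295]]))
print("starter lower corner (expect x=1.3, y=+-80):")
mid("w3.pkl",z([[170,88.5],[629,88.5]]),z([[138,190],[660,190],[148,295],[649,295]]))
# strip on bearers: 
p=ctrl.camera_params("top")
c=np.array([on_z(p,[[260+u/3.4,180+v/3.4]],.023)[0] for u,v in((545,268),(726,344),(700,418),(516,346))])
print(c,c.mean(0),[np.arctan2(*(a-b)[[1,0]]) for a,b in((c[0],c[1]),(c[3],c[2]))],np.linalg.norm(c-np.roll(c,1,0),axis=1))
E
```

```text
board corr mm [-0.7 -0.2  1.2 -1. ] res [-0.1 -0.1 -0.1 -0.1  0.2  0.   0.1  0.1]
asfit 0.0177 [[37.8, -82.3, 17.7], [37.9, 77.1, 17.7]] cx 69.5 yaw -0.001
asfit 0.0197 [[37.9, -81.6, 19.7], [38.0, 76.4, 19.7]] cx 69.6 yaw -0.001
corr 0.0177 [[38.3, -82.5, 17.7], [38.7, 77.6, 17.7]] cx 70.2 yaw -0.002
corr 0.0197 [[38.4, -81.7, 19.7], [38.8, 76.9, 19.7]] cx 70.3 yaw -0.002
starter lower corner (expect x=1.3, y=+-80):
board corr mm [-0.7 -0.2  1.2 -1. ] res [-0.1 -0.1 -0.1 -0.1  0.2  0.   0.1  0.1]
asfit 0.0177 [[0.9, -80.0, 17.7], [0.7, 80.1, 17.7]] cx 32.5 yaw 0.001
asfit 0.0197 [[1.3, -79.3, 19.7], [1.2, 79.4, 19.7]] cx 32.9 yaw 0.001
corr 0.0177 [[1.3, -80.1, 17.7], [1.3, 80.6, 17.7]] cx 33.0 yaw -0.0
corr 0.0197 [[1.7, -79.4, 19.7], [1.7, 79.9, 19.7]] cx 33.4 yaw -0.0
[[ 0.51029607 -0.24371077  0.023     ]
 [ 0.44489462 -0.39045721  0.023     ]
 [ 0.38493176 -0.36632477  0.023     ]
 [ 0.44656851 -0.2175295   0.023     ]] [ 0.44667274 -0.30450556  0.023     ] [np.float64(1.1515435545276105), np.float64(1.1780758772583357)] [0.06889602 0.16066072 0.06463682 0.16105627]
```

```bash
python3 - <<'E'
from h import *
s=ctrl.get_state();print(np.round(s["joint_positions"],2))
def vert(ya): 
    y=np.array([np.cos(ya),np.sin(ya),0]);z=np.array([0,0,-1.]);return R.from_matrix(np.c_[np.cross(y,z),y,z])
togo([.475,-.24,.15],vert(2.736));togo([.475,-.24,.22],vert(1.755));p,r=tool();print((r.inv()*vert(2.736)).as_euler("YZX"))
E
```

```text
[-0.45 -0.09  0.36  2.08 -0.    0.8   1.67]
shift [ 128.1 -246.9  -37. ] turn [-0.175  0.325 -0.972]
shift [ 103.8 -246.9 -102.6] turn [-0.001  0.354 -0.001]
[ 0.35359724 -0.98260429 -0.00106778]
```

```bash
python3 -m creep '[[[1,0,0,-40,0,0,0],[1,30,-30,-70,0,0.12,0],[1,60,-60,-90,0,0.24,0],[1,80,-100,-100,0,0.353,0],[1,90,-145,-100,0,0.353,0]]]' | head -3
python3 - <<'E'
from h import *
def vert(ya): 
    y=np.array([np.cos(ya),np.sin(ya),0]);z=np.array([0,0,-1.]);return R.from_matrix(np.c_[np.cross(y,z),y,z])
togo([.419,-.369,.15],vert(-.406))
E
```

```text
time: 6.0
position: [0.4723, -0.1366, 0.2183]
tool_rot: [0.294, -3.124, 0.004]
shift [  95.5 -218.3   69.1] turn [-0.005 -0.     2.165]
```

```bash
python3 -m creep '[[[1,19,-44,10,0,0,0.14],[1,38,-88,20,0,0,0.28],[1,57,-132,30,0,0,0.42],[1,76,-176,40,0,0,0.56],[1,95,-218,50,0,0,0.7]]]' | head -3
python3 -m creep '[[[1,0,0,5,0,0,0.145],[1,0,0,10,0,0,0.29],[1,0,0,15,0,0,0.435],[1,0,0,20,0,0,0.58],[1,0,0,20,0,0,0.725]]]' | head -3
python3 -m creep '[[[1,0,0,0,0,0,0.145],[1,0,0,0,0,0,0.29],[1,0,0,0,0,0,0.435],[1,0,0,0,0,0,0.58],[1,0,0,0,0,0,0.74]]]' | head -3
python3 - <<'E'
from h import *
import pickle
print(np.round(ctrl.get_state()["joint_positions"],2))
p=ctrl.camera_params("wrist");im=ctrl.get_image("wrist");pickle.dump(p,open("w4.pkl","wb"))
cv2.imwrite("pics/w4.png",im[:,:,::-1])
E
```

```text
time: 6.5
position: [0.4164, -0.3704, 0.1674]
tool_rot: [-0.809, -3.033, 0.006]
time: 7.0
position: [0.4165, -0.3682, 0.1467]
tool_rot: [-1.832, -2.548, 0.007]
time: 7.5
position: [0.4169, -0.3685, 0.1475]
tool_rot: [-2.623, -1.728, 0.008]
[-0.21  0.27  1.02  1.81 -0.24  1.2   0.48]
```

View pics/w4.png

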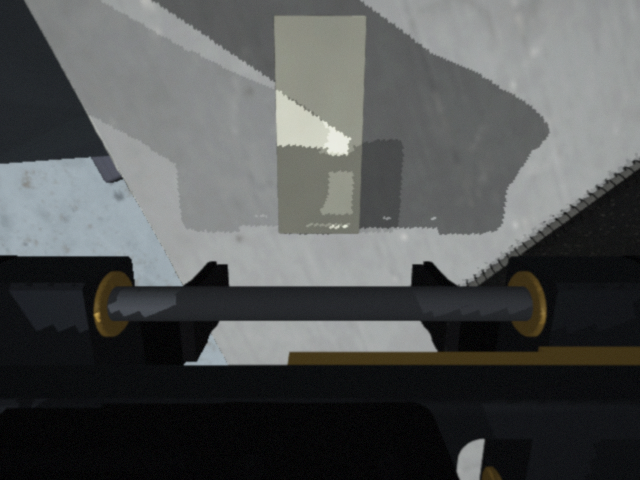

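```bash
cat >> h.py <<'E'
def vert(ya): 
    y=np.array([np.cos(ya),np.sin(ya),0]);z=np.array([0,0,-1.]);return R.from_matrix(np.c_[np.cross(y,z),y,z])
E
python3 - <<'E'
from h import *
import pickle
p=pickle.load(open("w4.pkl","rb"))
c=on_z(p,[[275,15],[366,15.5],[359,233],[277,233]],.023);m=c.mean(0)
print(c,m,np.linalg.norm(c-np.roll(c,1,0),axis=1))
d=(c[0]-c[3]+c[1]-c[2]);ya=np.arctan2(d[1],d[0])-np.pi/2;print(ya)
togo([m[0],m[1],.06],vert(ya));togo([m[0],m[1],.0185],vert(ya))
E
```

```text
[[ 0.4464268  -0.2162041   0.023     ]
 [ 0.50574222 -0.24206237  0.023     ]
 [ 0.44219308 -0.38859409  0.023     ]
 [ 0.38031185 -0.36213183  0.023     ]] [ 0.44366849 -0.3022481   0.023     ] [0.1602064  0.06470679 0.15971863 0.06730185]
-0.4173163039467125
shift [71.7 -1.8 87.1] turn [-0.003  0.004  0.006]
shift [ 71.9  -1.7 128.6] turn [-0.003  0.004  0.006]
```

```bash
python3 -m creep '[[[1,35,-1,20,0,0,0],[1,72,-2,40,-0.003,0.004,0.006],[1,72,-2,85,-0.003,0.004,0.006],[1,72,-2,105,-0.003,0.004,0.006],[1,72,-2,118,-0.003,0.004,0.006]]]' 20| head -3
python3 -m creep '[[[1,0,0,8,0,0,0],[1,0,0,8,0,0,0],[1,0,0,8,0,0,0]]]' 
python3 - <<'E'
from h import *
togo([.4437,-.3022,.0185],vert(-.4173))
E
```

```text
time: 8.05
position: [0.4416, -0.3005, 0.0272]
tool_rot: [-2.619, -1.731, 0.002]
time: 8.35
position: [0.4426, -0.3023, 0.0218]
tool_rot: [2.623, 1.727, 0.001]
ft_force: [0.4, 0.3, 0.9]
grip_width: 1.003
shift [0.5 1.  3.3] turn [ 0.001 -0.     0.011]
```

```bash
for i in 1 2 3; do python3 -m creep '[[[1,0,0.5,1,0,0,0],[1,0,0.5,1,0,0,0]]]' |sed -n 2p; done
```

```text
position: [0.443, -0.3019, 0.0205]
position: [0.443, -0.3017, 0.0189]
position: [0.4433, -0.3019, 0.0177]
```

```bash
python3 -m creep '[[[0.7,0,0,0,0,0,0],[0.6,0,0,0,0,0,0],[0.6,0,0,0,0,0,0],[0.6,0,0,0,0,0,0],[0.6,0,0,0,0,0,0]]]' 25
python3 -m creep '[[[0.6,0,0,0,0,0,0],[0.6,0,0,-10,0,0,0],[0.6,0,0,-25,0,0,0],[0.6,0,0,-45,0,0,0],[0.6,0,0,-60,0,0,0]]]'
```

```text
time: 9.45
position: [0.4434, -0.302, 0.0178]
tool_rot: [-2.623, -1.728, -0.0]
ft_force: [-0.2, -0.6, -0.4]
grip_width: 0.748
time: 9.95
position: [0.4438, -0.3026, 0.0799]
tool_rot: [2.624, 1.727, 0.002]
ft_force: [0.4, 0.2, 0.1]
grip_width: 0.754
```

```bash
cat > tgt.py <<'E'
from h import *
import sys
def go(x,y,z,lean=.17):
    B=st();S=B[:3,:3]@R.from_euler("y",lean).as_matrix()
    r=R.from_matrix(S@np.array([[0,1,0],[1,0,0],[0,0,-1.]]))
    c=tr(B,[x,y,z])[0]-.0015*S[:,2]; print("world",np.round(c,4)); togo(c,r)
    p,q=tool(); c2=tr(np.linalg.inv(B),p+.0015*S[:,2])[0];print("centre now",np.round(c2*1e3,1),"angles",np.round((r.inv()*q).as_rotvec(),3))
go(*map(float,sys.argv[1:]))
E
python3 tgt.py .105 0 .08
```

```text
tcp in board mm [[ -74.8 -303.5   72.6]] f board [ 0.5  0.1 -0. ]
world [0.5521 0.0263 0.1469]
shift [345.  -30.5 -66.9] turn [-0.172  0.053 -0.589]
centre now [ -74.6 -303.5   74.1] angles [ 0.172 -0.053  0.589]
```

```bash
python3 -m creep '[[[0.6,5,0,-45,0,0,0],[0.6,30,0,-85,0,0,0],[0.6,70,0,-100,0,0,-0.12],[0.6,115,-8,-100,0,0,-0.24],[0.6,160,-15,-100,0,0,-0.36]]]' |head -3
python3 tgt.py .105 0 .08
```

```text
time: 10.45
position: [0.4935, -0.1481, 0.1798]
tool_rot: [2.267, 2.173, 0.005]
tcp in board mm [[  31.9 -160.8  140.1]] f board [-0.2 -0.3 -1.7]
world [0.5521 0.0263 0.1469]
shift [176.7  51.   33.4] turn [-0.175  0.019 -0.226]
centre now [  32.1 -160.8  141.5] angles [ 0.175 -0.019  0.226]
```

```bash
python3 -m creep '[[[0.6,40,10,0,0,0,-0.08],[0.6,80,25,0,-0.05,0,-0.15],[0.6,120,40,5,-0.12,0.02,-0.22],[0.6,160,51,15,-0.175,0.02,-0.226],[0.6,177,51,33,-0.175,0.02,-0.226]]]' |head -3
python3 -m creep '[[[0.6,0,0,0,0,0,0],[0.6,0,0,0,0,0,0]]]' |tail -1
python3 tgt.py .105 0 .02
```

```text
time: 10.95
position: [0.5527, 0.0298, 0.1467]
tool_rot: [1.93, 2.324, 0.214]
grip_width: 0.754
tcp in board mm [[103.6  -1.8  77.4]] f board [ 0.2 -1.1 -1.2]
world [0.5723 0.0301 0.0905]
shift [ 1.8 11.3 57.8] turn [-0.004  0.001 -0.004]
centre now [103.9  -1.8  78.9] angles [ 0.004 -0.001  0.004]
```

```bash
python3 -m creep '[[[0.6,1,6,30,-0.004,0,-0.004],[0.6,1,10,50,-0.004,0,-0.004],[0.6,1,11,57,-0.004,0,-0.004],[0.6,1,11,58,-0.004,0,-0.004],[0.6,1,11,58,-0.004,0,-0.004]]]' |tail -2
python3 tgt.py .105 0 .0125
```

```text
ft_force: [0.4, -0.6, -1.6]
grip_width: 0.75
tcp in board mm [[105.3  -1.1  18.7]] f board [-0.3 -0.7 -1.5]
world [0.5748 0.0306 0.0835]
shift [1.1 0.8 7.7] turn [ 0.002  0.    -0.001]
centre now [105.5  -1.1  20.2] angles [-0.002 -0.     0.001]
```

```bash
python3 -m creep '[[[0.6,1,0.5,2,0,0,0],[0.6,1,1,4,0,0,0],[0.6,1,1,6,0,0,0],[0.6,1,1,6,0,0,0]]]' |tail -2
python3 tgt.py .105 0 .0125;python3 -m creep '[[[0.6,0,0,1,0,0,0],[0.6,0,0,2,0,0,0],[0.6,0,0,2,0,0,0]]]' |tail -2
python3 tgt.py .105 0 .0115
```

```text
ft_force: [-0.9, -0.0, -0.8]
grip_width: 0.747
tcp in board mm [[104.3   1.2  11.6]] f board [-1.1  0.2 -0.4]
world [0.5748 0.0306 0.0835]
shift [-1.2  0.5  0.5] turn [ 0. -0.  0.]
centre now [104.6   1.2  13.1] angles [-0.  0. -0.]
ft_force: [0.2, 0.2, -1.3]
grip_width: 0.753
tcp in board mm [[104.    1.1   9.6]] f board [-0.3  0.1 -1.3]
world [0.5752 0.0306 0.0825]
shift [-1.1  0.7 -0.5] turn [ 0. -0.  0.]
centre now [104.2   1.1  11.1] angles [-0.  0. -0.]
```

```bash
for i in 1 2; do python3 -m creep '[[[0.6,0,0.4,1,0,0,0],[0.6,0,0.4,1,0,0,0],[0.6,0,0.4,1,0,0,0]]]' |tail -2
python3 tgt.py .105 0 .0115|sed -n '1p;4p'; done
```

```text
ft_force: [-0.5, -0.2, -1.4]
grip_width: 0.75
tcp in board mm [[104.4   1.    8.7]] f board [-1.  -0.1 -1.2]
centre now [104.6   1.   10.1] angles [-0.  0. -0.]
ft_force: [-1.0, -0.6, 2.2]
grip_width: 0.751
tcp in board mm [[104.7   1.    7.7]] f board [-0.2 -0.4  2.4]
centre now [104.9   1.    9.2] angles [-0.001  0.    -0.   ]
```

```bash
python3 -m creep '[[[0.8,0,0,0,0,0,0],[0.84,0,0,-0.5,0,0,0],[0.88,0,0,-1.5,0,0,0],[0.9,0,0,-3,0,0,0],[0.9,0,0,-3,0,0,0]]]'
python3 -m creep '[[[0.92,0,0,-10,0,0,0],[1,0,0,-30,0,0,0],[1,-40,0,-75,0,0,0],[1,-75,0,-115,0,0,0],[1,-75,0,-115,0,0,0]]]'|head -2
python3 - <<'E'
from h import *
import pickle
p=ctrl.camera_params("wrist");im=ctrl.get_image("wrist");pickle.dump(p,open("w5.pkl","wb"))
cv2.imwrite("pics/w5.png",im[:,:,::-1])
E
```

```text
time: 13.45
position: [0.5753, 0.0316, 0.0835]
tool_rot: [1.929, 2.322, 0.21]
ft_force: [-0.7, 1.3, -0.4]
grip_width: 0.891
time: 13.95
position: [0.5709, -0.0511, 0.2018]
```

View pics/w5.png

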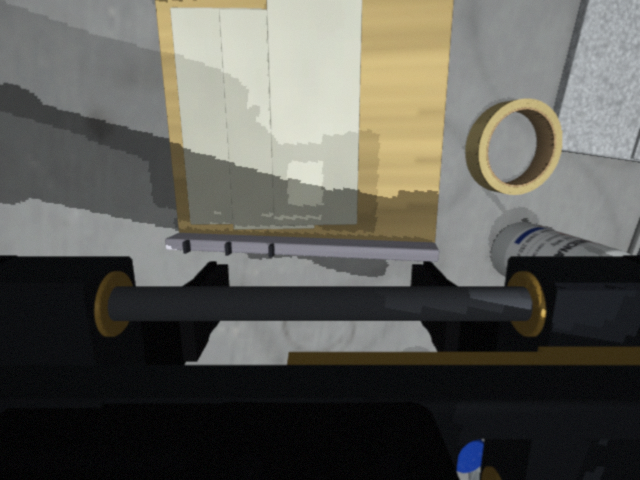

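```bash
python3 -m creep '[[[1,20,0,-25,0,0,0],[1,40,0,-50,0,0,0],[1,40,0,-50,0,0,0],[1,40,0,-50,0,0,0]]]'|head -2
python3 - <<'E'
from h import *
import pickle
p=ctrl.camera_params("wrist");im=ctrl.get_image("wrist");pickle.dump(p,open("w6.pkl","wb"))
cv2.imwrite("pics/w6.png",cv2.resize(im[0:256,140:480,::-1],None,fx=2.34,fy=2.34,interpolation=cv2.INTER_CUBIC))
E
```

```text
time: 14.4
position: [0.5522, -0.0069, 0.2448]
```

View pics/w6.png

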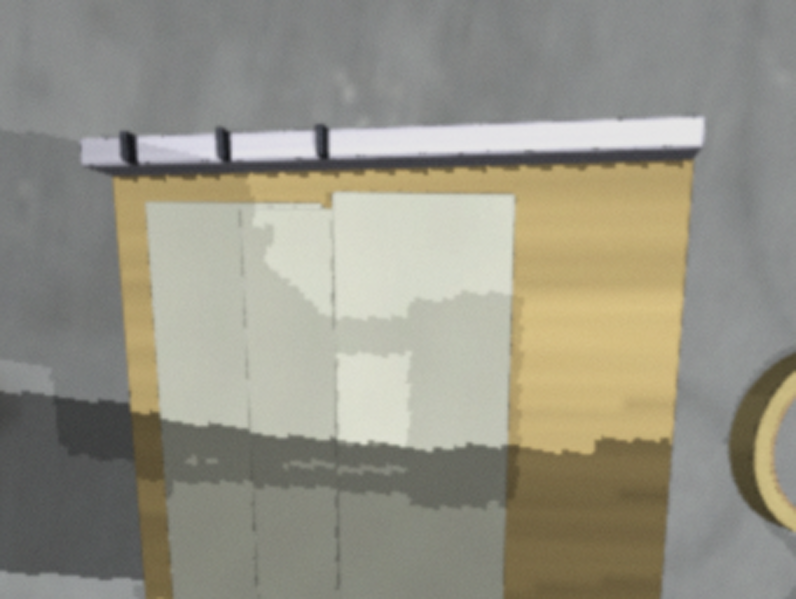

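```bash
python3 - <<'E'
from h import *
import pickle
p=pickle.load(open("w6.pkl","rb"));B=pickle.load(open("B.pkl","rb"));I=np.linalg.inv(B)
def at(uv,z):
    o,d=ray(p,np.array(uv,float)/2.34+[140,0]);oo=tr(I,o)[0];dd=d@B[:3,:3];return oo+dd*((z-oo[2])/dd[:,2])[:,None]
for n,uv,z in(("starter low",[[147,204],[171,590]],.0197),("mid low",[[239,207],[257,588]],.0197),("top low",[[332,193],[337,590]],.0197),("top up",[[515,196],[504,590]],.0068),("pointers",[[130,163],[224,160],[323,157]],.03)):
    X=at(uv,z)*1e3;print(n,np.round(X,1).tolist(),"yaw",round(-(X[1,0]-X[0,0])/(X[1,1]-X[0,1]),3))
E
```

```text
starter low [[1.9, 78.3, 19.7], [0.5, -71.9, 19.7]] yaw -0.009
mid low [[37.8, 76.6, 19.7], [38.1, -68.9, 19.7]] yaw 0.002
top low [[73.1, 80.6, 19.7], [71.8, -67.9, 19.7]] yaw -0.009
top up [[137.5, 80.1, 6.8], [137.6, -68.1, 6.8]] yaw 0.001
pointers [[1.7, 90.7, 30.0], [37.1, 90.7, 30.0], [73.0, 90.7, 30.0]] yaw -906.781
```

```bash
python3 -c "
from bench import ctrl
s=ctrl.get_state();print(s['time'],s['ft_force']);print(ctrl.close_job())"
```

```text
14.45 [-0.51414392  0.02567758 -0.96894737]
the job is handed in; nothing more can be done
None
```

The job is handed in at 14.5 s; it reports no verdict. I pushed the skewed strip down the slope with both open fingertips on its upper edge, which also squared it. Then I gripped the other strip across its width, lowered it onto the lap until contact, released it and backed off.

| Last check (final wrist picture) | Measured | Allowed |
|---|---|---|
| First strip, centre x on the board | 69.6 mm | 64 to 74 mm |
| First strip, out of square | 0.002 rad | below 0.06 rad |
| Second strip, centre x on the board | 104 to 104.5 mm | 100 to 110 mm |
| Second strip, out of square | up to 0.009 rad | below 0.06 rad |
| Both strips, sideways off centre (first strip from the picture before the lap, second from one end) | 1 to 3 mm | 16 mm |

- **Flatness:** I did not measure the strips' height off the board directly. The second strip's two long edges came out 65 mm apart, against 64.75 mm expected for one lying flat in its lap.
- **Disagreement:** the board's height differed by 1 to 3 mm between the first fit and the pointers in later pictures. That shifts the strip positions by less than 1 mm.
- **Bystanders:** I kept the arm's path clear of the bottle, beaker and dish and felt no contact, but took no closing picture of them. The gripper was clear of everything at the end.

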